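# Open the food-truck control box and lay in the new filter cassette

## Task

Open up the control box on the food-truck bench: pull every spring clip that is fitted sideways out of its pin and lay it in the grey tray, and turn both quarter-turn fasteners clockwise all the way to unlocked. Only then swing the access panel up until it stands upright and stays there. Finally lay the filter cassette flat, rib up on the floor of the open bay, lengthwise parallel to the hinge, and leave the bottle, tape and screwdriver alone.

Things in the scene. Friction and masses are not known exactly. Their poses are not given: they have to be found in the camera images.
- panel (a joint): Access panel of the control box: 205 x 240 x 6 mm aluminium plate, level on top of the box (upper face 96 mm above the bench), hinged along its far edge. In rad: 0 shut, 1.57 upright, stop at 1.75. Stiff hinge (0.8 N m friction, about 6 N at the handle): stays at any angle. Its four bossed ears sit around the pins.
- panel_handle (a point): Middle of the panel's handle: round bar 12 mm thick, 80 mm long (y, parallel to the hinge), a post at each end, 40 mm clear of the panel's face, 20 mm in from its free edge, 185 mm from the hinge along the panel. The point turns with the panel. Can be pinched from above across the bar, which turns within the pinch as the panel swings.
- panel_hinge (a point): Middle of the hinge line, at the far edge of the panel, 93 mm above the bench; y runs along the hinge. The free edge goes up and away over it as the panel opens.
- cam_left (a joint): Quarter-turn cam fastener near the free left corner of the panel. Value in rad: 0 fully locked (wing parallel to the hinge), 1.57 unlocked (wing square to the hinge), with stops at both; turns clockwise seen from above to unlock, stiffness 0.12 N m, stays where left. May start a little way round.
- cam_left_wing (a point): Middle of the left fastener's wing: an upright plastic blade 46 mm long (along its y axis), 10 mm thick (x) and 31 mm high (z), standing on a steel disc 34 mm across and 4 mm thick that lies on the panel. This point is on the turning axis, half-way up the blade: the blade reaches 15.5 mm above and below it.
- cam_right (a joint): The same fastener near the free right corner of the panel; same values and direction.
- cam_right_wing (a point): Middle of the right fastener's wing, as for the left.
- bay (a point): Middle of the floor of the bay under the panel: 170 mm (x, front to back) by 220 mm (y, parallel to the hinge), 60 mm deep, open upward once the panel is up. z up. The floor is 30 mm above the bench; the box is 230 x 340 x 90 mm high.
- box: Fixed stainless control box 230 (x, depth) x 340 (y, parallel to the hinge) x 90 mm high; origin at the middle of its underside. Outside the panel, on its left (+y) and right rims, stand two fixed pins each (26 mm thick, 52 mm high above the rim), at x -20 and +70, y +148 or -148 mm, with a level cross hole 14 x 10 mm along y, its middle 34 mm above the rim.
- tray: Shallow grey open tray fixed on the bench, 170 (x) x 280 (y) x 28 mm high, walls and floor 4 to 5 mm; origin at the middle of its underside.
- cassette_rib (a point): The new filter cassette, loose on the bench: a dark flat steel block 50 (x) x 130 (y) x 28 mm high with an upright plastic grip rib along the middle of its top, 14 (x) x 80 (y) x 28 mm high. This point is the middle of the rib, 42 mm above the underside and 14 mm below the rib's top. 0.3 kg, give or take.
- clip0_loop (a point): Flat looped steel clip, fitted in the left, front pin (None: none there), 108 mm long, 8 mm thick, 60 g: straight leg 64 x 10 x 7 mm in the pin's hole, then a closed wire loop 47 x 36 mm with straight sides. Point: middle of the loop, 47 mm outward of the pin's axis. x points from leg to loop, the way to pull (away from the panel, about 55 mm to clear); y across the loop, z through its thickness.
- clip0_tip (a point): The free end of that clip's straight leg, 83 mm from the middle of the loop.
- clip1_loop (a point): Flat looped steel clip, fitted in the left, rear pin (None: none there), 108 mm long, 8 mm thick, 60 g: straight leg 64 x 10 x 7 mm in the pin's hole, then a closed wire loop 47 x 36 mm with straight sides. Point: middle of the loop, 47 mm outward of the pin's axis. x points from leg to loop, the way to pull (away from the panel, about 55 mm to clear); y across the loop, z through its thickness.
- clip1_tip (a point): The free end of that clip's straight leg, 83 mm from the middle of the loop.
- clip2_loop (a point): Flat looped steel clip, fitted in the right, front pin (None: none there), 108 mm long, 8 mm thick, 60 g: straight leg 64 x 10 x 7 mm in the pin's hole, then a closed wire loop 47 x 36 mm with straight sides. Point: middle of the loop, 47 mm outward of the pin's axis. x points from leg to loop, the way to pull (away from the panel, about 55 mm to clear); y across the loop, z through its thickness.
- clip2_tip (a point): The free end of that clip's straight leg, 83 mm from the middle of the loop.
- clip3_loop (a point): Flat looped steel clip, fitted in the right, rear pin (None: none there), 108 mm long, 8 mm thick, 60 g: straight leg 64 x 10 x 7 mm in the pin's hole, then a closed wire loop 47 x 36 mm with straight sides. Point: middle of the loop, 47 mm outward of the pin's axis. x points from leg to loop, the way to pull (away from the panel, about 55 mm to clear); y across the loop, z through its thickness.
- clip3_tip (a point): The free end of that clip's straight leg, 83 mm from the middle of the loop.
- spray: Bystander: white bottle 170 mm tall, standing on the bench; leave alone. Origin under its base.
- tape: Bystander: roll of grey tape, 110 mm across, 45 mm high; leave alone. Origin under it.
- driver: Bystander: screwdriver lying on the bench; leave alone.
- cassette: The cassette again: middle of its underside.
There are look-alikes about, which are no part of the job. What is shaped like the cassette but purple or turquoise is not meant.

How it is judged:
By the outcome, as a careful person would: the job done as asked, in the order asked, and still so for the second after the job is handed in, with the robot touching nothing.
Of clip0, clip1, clip2, clip3 only 2 to 4 are there at a start; the rules pass over those that are not, and their reading is None.
At some moment in a run one of cassette may be knocked a few centimetres aside while the robot is not near it.
Once in a run the grip may slacken for a moment while it holds something.
It also fails if it takes over 210 s, if anything falls off the work surface, if the arm or the gripper's body presses on something with over 40 N, if the wrist force passes 120 N, or if a joint passes its speed limit or range.

## Robot

A 6-joint arm with a two-finger parallel gripper is mounted at the origin on the work surface. World frame = base frame: x ahead of the robot, y to its left, z up, the work surface at z = 0. Lengths are in m, angles in degrees, forces in N, time in s.
With the tool pointing down it reaches from about 0.35 to 0.875 m from the base axis. Payload 4.2 kg.
Tool frame: the origin (TCP) lies midway between the tips of the shut fingers; the grasp point (between the pads) lies 19 mm behind it; z points along the fingers, y is the line along which they close (so a half turn about z gives the same grasp; the last joint's range is limited). The gripper opens to 87 mm and grips with 3 to 60 N. Pads are 19 mm wide; open, the fingers measure 117 mm over their backs; the gripper's body (75 mm by 190 mm) begins 51 mm behind the grasp point.
Start: joints at [91.765, 22.042, 0.453, 0, -68.411, -14.817], TCP at [0.141, 0.609, 0.223] pointing down, gripper open.
Joint ranges: [-179.83, 179.83], [-69.29, 118.12], [-61.27, 80.66], [-181.25, 117.63], [-171.15, -9.14], [-177.46, 177.46]. Speed limits (degrees/s): [159.86, 159.86, 180, 180, 180, 180].

## Interface

Orientations are given as a 3x3 rotation matrix whose columns are the frame's x, y, z axes.
In Python, from bench import env gives the robot as it stands.
- The arm moves only by the tool play_rows, never from a script. Its arguments are lists of equal length, an entry for each row: "travel": the shift along the tool's x, y, z in m, a list of three; "turn": the turn about the tool's z in degrees; "fingers": the opening, from 0 (shut) to 1 (fully open). In form: {"travel": [[dx, dy, dz], ...], "turn": [turn, ...], "fingers": [fingers, ...]}. A call has exactly 10 rows; each row shifts and turns the commanded pose from where the row before left it, along the tool's axes as they then stand; what a row does not reach is not made up. A row lasts 1/10 s, in which the tool goes at most 50 mm and 8.59 degrees, less where a joint would pass 70% of its speed; a pose out of reach is approached as far as the arm can. A call is refused whole if a number of a shift passes 0.05 or a number of a turn 8.59, either way. A call with a gripper value outside its range is refused whole. The fingers move at their own pace and stop on an object; "newtons" is the grip in N (left out, the last holds). Time passes only in rows, so rows that do not move let the fingers close, or fill a call up. It gives the time, the measured TCP pose, the force, the opening and the grip force at its end, in the units of the state.
- env.sense(): the state, without advancing time (a new reading comes with each control period).
- env.camera(name): name is "side" or "top"; returns a dict with "image" (384x512x3 uint8, red, green, blue), "intrinsics" (3x3 intrinsics, pixels), "origin" and "rotation" of the camera in the world. Camera axes: x right, y up, looking along -z (the intrinsics and any distortion apply to the point x, -y, -z); pixel columns grow to the right and rows downward; lengths in m; the calibration is good to about 2 mm. A picture is of the moment at which its call begins. There is no depth.
- env.close_job(): hands the job in; it is judged then, once.
The state is a dict: "t": time; "joint_positions": joint angles; "joint_vel": joint speeds; "tau": joint torques, N m; "tcp_pos": TCP position; "ee_rot": TCP orientation; "force": force on the tool from outside, world axes, zero at the start; "torque": the same for the moment, N m; "finger_gap": finger opening in m; "grasp_force": force on a finger pad.
Only numpy, scipy, OpenCV 4.12 (cv2) and the standard library are available. Lean on these libraries where they do the work, as an engineer would, in place of code of your own. Each camera call takes 0.05 s, during which the arm holds its last target. There are 200 camera calls.

## Working session

There is one attempt and no reset: what is moved stays moved. The work goes in short steps, Python scripts to look and compute and a tool call to move; the robot and the scene stay as the last step left them, time stands still between calls to the robot, and variables do not carry over. Pictures are saved under pics/ and viewed, at most 14 in all, crops included, and the job is handed in when it is done.

Besides the shell and the picture viewer there is one more tool, called after "Request:" as name(argument=value, ...) on one line, values as JSON. play_rows: Moves the arm, as the interface text tells. Its arguments: {"type":"object","properties":{"travel":{"type":"array","items":{"type":"array","items":{"type":"number"}}},"turn":{"type":"array","items":{"type":"number"}},"fingers":{"type":"array","items":{"type":"number"}},"newtons":{"type":"number"}},"required":["travel","turn","fingers"]}

```bash
ls; mkdir -p pics
cat > h.py <<'E'
import numpy as np, cv2
from bench import env
def ray(c,u,v):
    K=np.array(c["intrinsics"]);d=np.linalg.inv(K)@[u,v,1.];d=np.array([d[0],-d[1],-d[2]])
    return np.array(c["origin"]),np.array(c["rotation"])@d
def onz(c,u,v,z):
    o,d=ray(c,u,v);return o+d*(z-o[2])/d[2]
def proj(c,p):
    q=np.array(c["rotation"]).T@(np.array(p)-c["origin"]);q=np.array(c["intrinsics"])@[q[0],-q[1],-q[2]];return q[:2]/q[2]
E
python3 - <<'E'
from h import *
s=env.sense();print({k:np.round(v,3).tolist() for k,v in s.items()})
for n in("top","side"):
    c=env.camera(n);print(n,{k:np.round(v,3).tolist() for k,v in c.items() if k!="image"},c.keys())
    cv2.imwrite(f"pics/{n}0.png",cv2.resize(c["image"][:,:,::-1],(800,600),interpolation=cv2.INTER_CUBIC))
E
```

```text
pics
{'t': 0.0, 'joint_positions': [91.764, 22.091, 0.381, -0.031, -68.411, -14.815], 'joint_vel': [0.089, 0.036, 0.12, 0.038, -0.034, 0.009], 'tau': [0.001, -39.066, 18.74, 4.22, 0.011, -0.0], 'tcp_pos': [0.141, 0.608, 0.221], 'ee_rot': [[0.974, -0.226, -0.0], [-0.226, -0.974, -0.002], [0.0, 0.002, -1.0]], 'force': [0.358, 1.218, 1.022], 'torque': [0.003, 0.022, 0.023], 'grasp_force': 0.0, 'finger_gap': 0.087}
top {'intrinsics': [[455.531, 0.0, 248.442], [0.0, 455.531, 187.876], [0.0, 0.0, 1.0]], 'origin': [0.228, 0.009, 1.432], 'rotation': [[-0.013, 0.987, -0.159], [-1.0, -0.012, 0.009], [0.007, 0.159, 0.987]]} dict_keys(['image', 'intrinsics', 'origin', 'rotation'])
side {'intrinsics': [[482.5, 0.0, 247.052], [0.0, 482.5, 189.465], [0.0, 0.0, 1.0]], 'origin': [0.298, -1.021, 1.303], 'rotation': [[0.986, 0.134, -0.101], [-0.167, 0.738, -0.654], [-0.013, 0.661, 0.75]]} dict_keys(['image', 'intrinsics', 'origin', 'rotation'])
```

View pics/top0.png

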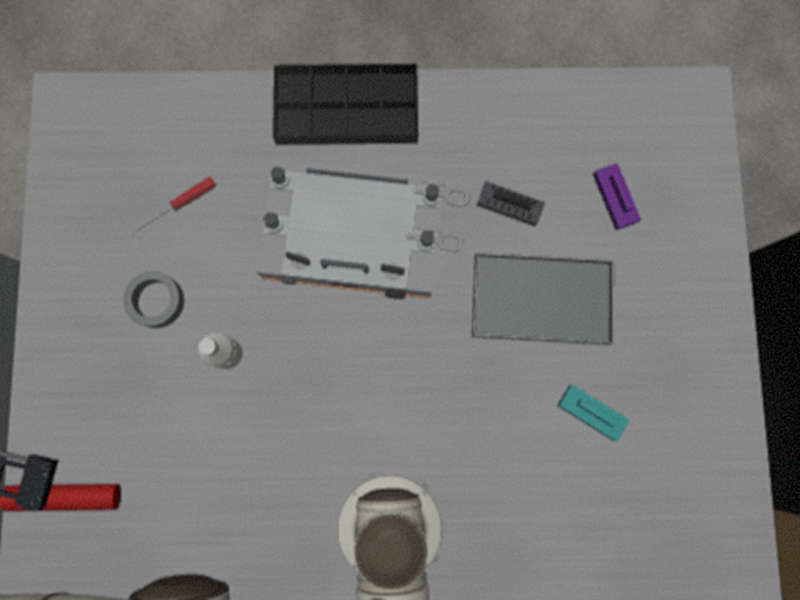

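View pics/side0.png

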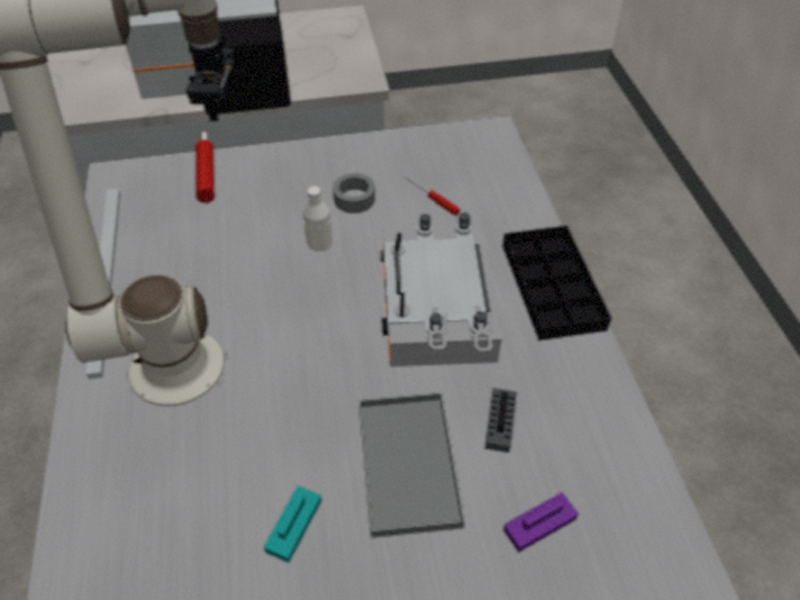

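The top view shows the box around (345,230), looped clips on the right pins at (455,195) and (450,242), the dark cassette at (510,203), and the tray at (542,300). In the side view, the clips are at (437,335) and (482,340). Next I'll zoom in on the box.

Run:
```python
from h import *
a=cv2.imread("pics/top0.png");
c=env.camera("top");s=env.camera("side")
t=cv2.resize(c["image"][95:200,160:360,::-1],(800,420),interpolation=cv2.INTER_CUBIC)
cv2.imwrite("pics/topc.png",t)
cv2.imwrite("pics/sidec.png",cv2.resize(s["image"][128:298,225:345,::-1],(424,600),interpolation=cv2.INTER_CUBIC))
for p in [(0.35,0),(.875,0),(.5,.2),(.5,-.2)]: print(p,proj(c,[*p,0]),proj(s,[*p,0]))
```

```text
(0.35, 0) [247.66451609 221.99116339] [216.97080488 219.0628716 ]
(0.875, 0) [245.6033069   64.51303152] [364.53899035 198.24974643]
(0.5, 0.2) [184.47314687 175.89390072] [250.15767662 171.60403889]
(0.5, -0.2) [309.47485926 174.41731009] [271.72463545 261.4068999 ]
```

View pics/topc.png

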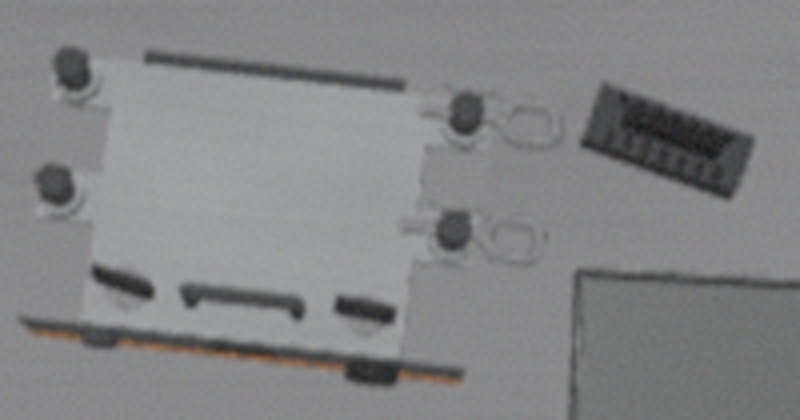

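View pics/sidec.png

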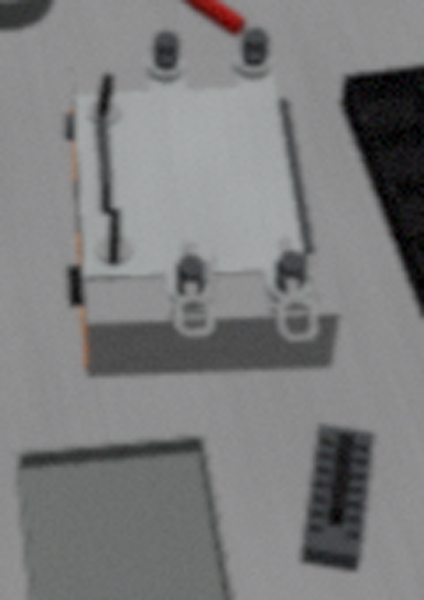

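The crops show clips only on the right front pin (crop 453,228; loop 515,242) and right rear pin (465,110; loop 530,125). The left pins are bare. The left wing runs (95,270)–(152,295), the right wing (337,302)–(393,315), and the handle (185,290)–(300,302).

```bash
cat >> h.py <<'E'
import json,os
def fit(A,B): # 2D rigid A->B
    a=A.mean(0);b=B.mean(0);H=(A-a).T@(B-b);t=np.arctan2(H[0,1]-H[1,0],H[0,0]+H[1,1])
    R=np.array([[np.cos(t),-np.sin(t)],[np.sin(t),np.cos(t)]]);return R,b-R@a,t
if os.path.exists("box.json"):
    _b=json.load(open("box.json"));BR=np.array(_b["R"]);BT=np.array(_b["t"])
    def bx(x,y,z=0): p=BR@[x,y]+BT;return np.array([*p,z])
E
python3 - <<'E'
from h import *
c=env.camera("top");s=env.camera("side")
T=lambda x,y:(160+x/4,95+y/4)
S=lambda x,y:(225+x*120/424,128+y*170/600)
pins=[(-20,148),(70,148),(-20,-148),(70,-148)]
px=[(53,183),(70,65),(453,230),(466,112)]
W=np.array([onz(c,*T(*p),.135)[:2] for p in px])
R,t,th=fit(np.array(pins)/1000,W);print("top",t,np.degrees(th),np.round(W-(np.array(pins)/1000@R.T+t),4).tolist())
ps=[(166,47),(255,45),(190,270),(291,268)]
W2=np.array([onz(s,*S(*p),.130)[:2] for p in ps])
R2,t2,th2=fit(np.array(pins)/1000,W2);print("side",t2,np.degrees(th2),np.round(W2-(np.array(pins)/1000@R2.T+t2),4).tolist())
t=(t+t2)/2;th=(th+th2)/2;R=np.array([[np.cos(th),-np.sin(th)],[np.sin(th),np.cos(th)]])
json.dump({"R":R.tolist(),"t":t.tolist()},open("box.json","w"))
loc=lambda p:np.round(R.T@(p[:2]-t),4).tolist()
for n,p,z in [("loop2",(515,241),.124),("loop3",(530,125),.124),("hL",(187,292),.136),("hR",(299,303),.136),("wLa",(95,270),.131),("wLb",(152,292),.131),("wRa",(337,303),.131),("wRb",(393,315),.131),("hingeL",(145,56),.096),("hingeR",(405,84),.096),("casA",(603,85),.028),("casB",(752,137),.028),("casC",(735,197),.028),("casD",(583,147),.028),("tray",(577,272),.028)]:
    q=onz(c,*T(*p),z);print(n,np.round(q,3),"local",loc(q))
for n,p,z in [("loop2",(195,314),.124),("loop3",(298,318),.124),("wL",(107,95),.118),("wR",(115,238),.118),("cas rib",(343,475),.05)]:
    q=onz(s,*S(*p),z);print("side",n,np.round(q,3),"local",loc(q))
# tray from mask corners top view, full pic coords /1.5625
for p in [(474,256),(612,261),(611,344),(472,337)]:
    q=onz(c,p[0]/1.5625,p[1]/1.5625,.028);print("tray",np.round(q,3))
E
```

```text
top [0.5801688  0.06717564] -7.57918583537357 [[-0.0003, -0.0007], [0.0003, -0.0002], [-0.0, 0.0003], [0.0, 0.0006]]
side [0.5823846  0.06231392] -7.4309471808226615 [[-0.0002, -0.0013], [-0.0009, -0.0029], [0.0007, 0.0032], [0.0005, 0.0011]]
loop2 [ 0.535 -0.123  0.124] local [-0.0218, -0.192]
loop3 [ 0.623 -0.136  0.124] local [0.0676, -0.194]
hL [0.497 0.118 0.136] local [-0.0908, 0.0413]
hR [0.488 0.036 0.136] local [-0.0892, -0.0404]
wLa [0.515 0.185 0.131] local [-0.0815, 0.1106]
wLb [0.498 0.143 0.131] local [-0.0928, 0.0671]
wRa [0.488 0.009 0.131] local [-0.0849, -0.0676]
wRb [ 0.479 -0.032  0.131] local [-0.0889, -0.1091]
hingeL [0.689 0.153 0.096] local [0.0955, 0.1017]
hingeR [ 0.665 -0.045  0.096] local [0.0972, -0.0979]
casA [ 0.684 -0.207  0.028] local [0.1377, -0.2555]
casB [ 0.64  -0.324  0.028] local [0.109, -0.3779]
casC [ 0.591 -0.308  0.028] local [0.0582, -0.3686]
casD [ 0.633 -0.189  0.028] local [0.0847, -0.2446]
tray [ 0.532 -0.181  0.028] local [-0.0173, -0.2498]
side loop2 [ 0.539 -0.124  0.124] local [-0.0172, -0.1923]
side loop3 [ 0.627 -0.144  0.124] local [0.0723, -0.201]
side wL [0.513 0.165 0.118] local [-0.0807, 0.0909]
side wR [ 0.487 -0.02   0.118] local [-0.0824, -0.0959]
side cas rib [ 0.642 -0.263  0.05 ] local [0.1033, -0.3165]
tray [ 0.529 -0.178  0.028]
tray [ 0.515 -0.456  0.028]
tray [ 0.348 -0.444  0.028]
tray [ 0.365 -0.168  0.028]
```

Request:
play_rows(travel=[[0, 0, -0.006], [0, 0, -0.006], [0, 0, -0.006], [0, 0, -0.006], [0, 0, -0.006], [0, 0, -0.006], [0, 0, -0.006], [0, 0, -0.006], [0, 0, -0.006], [0, 0, -0.006]], turn=[8.44, 8.44, 8.44, 8.44, 8.44, 8.44, 8.44, 8.44, 8.44, 8.44], fingers=[0.75, 0.75, 0.75, 0.75, 0.75, 0.75, 0.75, 0.75, 0.75, 0.75], newtons=35)

```text
t: 1.3
tcp_pos: [0.1411, 0.6088, 0.2827]
ee_rot: [[-0.136, -0.991, -0.0], [-0.991, 0.136, -0.0], [0.0, 0.0, -1.0]]
force: [-1.3, 0.9, 0.5]
finger_gap: 0.0653
grasp_force: 0.0
```

```bash
cat >> h.py <<'E'
BOXYAW=np.degrees(np.arctan2(BR[1,0],BR[0,0])) if os.path.exists("box.json") else 0
def go(*targets):
    s=env.sense();R=np.array(s["ee_rot"]);p=np.array(s["tcp_pos"])
    yaw=np.degrees(np.arctan2(R[1,0],R[0,0]));l=BR.T@(p[:2]-BT)
    print("t",s["t"],"tcp",np.round(p,4),"box-local",np.round(l,4),"yaw rel",round((yaw-BOXYAW+90+180)%360-180,2),"tilt",np.round(R[:2,2],3),"F",np.round(s["force"],1),"gap",round(s["finger_gap"],4),"gf",round(s["grasp_force"],1),"j",np.round(s["joint_positions"],1))
    for t in targets:
        d=R.T@(np.array(t)-p);print(" ->",np.round(t,4),"tool shift",np.round(d,4));p=np.array(t)
E
python3 - <<'E'
from h import *
print(BT,BOXYAW)
go(bx(-.02,-.195,.2),bx(-.02,-.195,.105))
E
```

```text
[0.5812767  0.06474478] -7.505066508098115
t 1.3 tcp [0.1411 0.6088 0.2827] box-local [-0.5075  0.4819] yaw rel -0.3 tilt [-0. -0.] F [-1.3  0.9  0.5] gap 0.0653 gf 0.0 j [ 91.8  20.2   6.2  -0.  -76.1 -99.6]
 -> [ 0.536 -0.126  0.2  ] tool shift [ 0.6743 -0.491   0.0828]
 -> [ 0.536 -0.126  0.105] tool shift [-0.    -0.     0.095]
```

Request:
play_rows(travel=[[0.034, -0.025, 0], [0.034, -0.025, 0], [0.034, -0.025, 0], [0.034, -0.025, 0], [0.034, -0.025, 0], [0.034, -0.025, 0], [0.034, -0.025, 0], [0.034, -0.025, 0], [0.034, -0.025, 0], [0.034, -0.025, 0]], turn=[0, 0, 0, 0, 0, 0, 0, 0, 0, 0], fingers=[0.75, 0.75, 0.75, 0.75, 0.75, 0.75, 0.75, 0.75, 0.75, 0.75])

```text
t: 2.3
tcp_pos: [0.3453, 0.2377, 0.2829]
ee_rot: [[-0.129, -0.992, 0.001], [-0.992, 0.129, 0.001], [-0.001, -0.0, -1.0]]
force: [1.1, 1.0, -0.7]
finger_gap: 0.0653
grasp_force: 0.0
```

Request:
play_rows(travel=[[0.034, -0.025, 0], [0.034, -0.025, 0], [0.034, -0.025, 0], [0.034, -0.025, 0], [0.034, -0.025, 0.01], [0.034, -0.025, 0.02], [0.034, -0.025, 0.02], [0.034, -0.025, 0.02], [0.034, -0.02, 0.012], [0.028, -0.016, 0]], turn=[0, 0, 0, 0, 0, 0, 0, 0, 0, 0], fingers=[0.75, 0.75, 0.75, 0.75, 0.75, 0.75, 0.75, 0.75, 0.75, 0.75])

```text
t: 3.3
tcp_pos: [0.5349, -0.1244, 0.1981]
ee_rot: [[-0.131, -0.991, -0.005], [-0.991, 0.131, 0.0], [0.0, 0.005, -1.0]]
force: [-1.0, 1.0, 0.2]
finger_gap: 0.0648
grasp_force: 0.0
```

Run:
```python
from h import *
go(bx(-.02,-.195,.2),bx(-.02,-.195,.105))
```

```text
t 3.3 tcp [ 0.5349 -0.1244  0.1981] box-local [-0.0213 -0.1936] yaw rel -0.03 tilt [-0.005  0.   ] F [-1.   1.   0.2] gap 0.0648 gf 0.0 j [  3.8  15.9 -12.2  -0.  -62.1 -11.3]
 -> [ 0.536 -0.126  0.2  ] tool shift [ 0.0014 -0.0013 -0.0019]
 -> [ 0.536 -0.126  0.105] tool shift [-0.     -0.0004  0.095 ]
```

Request:
play_rows(travel=[[0.001, -0.001, 0.02], [0, 0, 0.02], [0, 0, 0.02], [0, 0, 0.02], [0, 0, 0.013], [0, 0, 0], [0, 0, 0], [0, 0, 0], [0, 0, 0], [0, 0, 0]], turn=[0, 0, 0, 0, 0, 0, 0, 0, 0, 0], fingers=[0.75, 0.75, 0.75, 0.75, 0.75, 0.75, 0.75, 0.3, 0.3, 0.3], newtons=35)

```text
t: 4.3
tcp_pos: [0.5368, -0.1236, 0.1083]
ee_rot: [[-0.13, -0.992, 0.001], [-0.992, 0.13, 0.0], [-0.0, -0.001, -1.0]]
force: [-0.1, -0.2, 0.8]
finger_gap: 0.0485
grasp_force: 0.0
```

Run:
```python
from h import *
go()
c=env.camera("side")
cv2.imwrite("pics/s1.png",cv2.resize(c["image"][128:298,205:375,::-1],(600,600),interpolation=cv2.INTER_CUBIC))
```

```text
t 4.3 tcp [ 0.5368 -0.1236  0.1083] box-local [-0.0195 -0.1925] yaw rel 0.06 tilt [0.001 0.   ] F [-0.1 -0.2  0.8] gap 0.0485 gf 0.0 j [  3.9  21.2 -19.    0.  -49.7 -11.3]
```

View pics/s1.png

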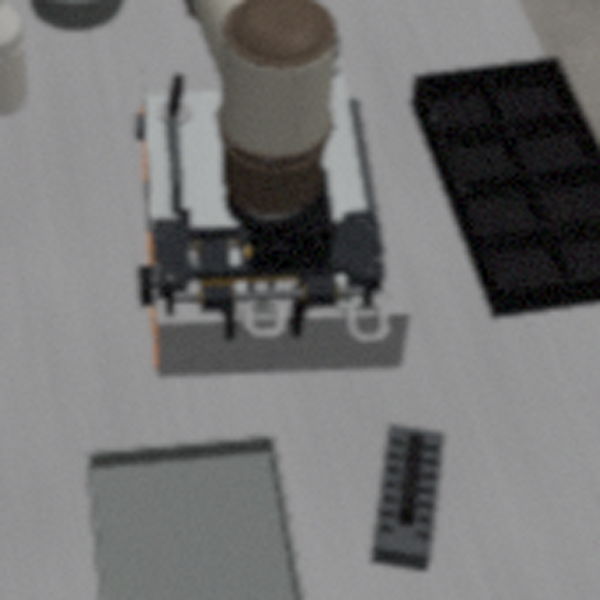

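The fingers at (230,315) and (300,315) straddle the front clip's loop at (265,310). Now to close and pull.

Request:
play_rows(travel=[[0, 0, 0.003], [0, 0, 0], [0, 0, 0], [0, 0, 0], [0, 0, 0], [0.005, 0, 0], [0.01, 0, 0], [0.01, 0, 0], [0.01, 0, 0], [0.01, 0, 0]], turn=[0, 0, 0, 0, 0, 0, 0, 0, 0, 0], fingers=[0.3, 0.3, 0.3, 0.3, 0.3, 0.3, 0.3, 0.3, 0.3, 0.3], newtons=35)

```text
t: 5.35
tcp_pos: [0.5302, -0.1694, 0.1043]
ee_rot: [[-0.13, -0.991, -0.001], [-0.991, 0.13, -0.0], [0.0, 0.001, -1.0]]
force: [-0.4, 0.6, 0.7]
finger_gap: 0.0349
grasp_force: 34.9
```

Run:
```python
from h import *
go()
```

```text
t 5.35 tcp [ 0.5302 -0.1694  0.1043] box-local [-0.0201 -0.2388] yaw rel 0.02 tilt [-0.001 -0.   ] F [-0.4  0.6  0.7] gap 0.0349 gf 34.9 j [ -1.   22.1 -18.3   0.  -49.6  -6.5]
```

Request:
play_rows(travel=[[0.01, 0, 0], [0.01, 0, 0], [0.01, 0, 0], [0.01, 0, 0], [0.01, 0, 0], [0.02, 0.01, 0], [0.02, 0.02, 0], [0.02, 0.03, 0], [0.02, 0.02, 0], [0.005, 0.005, 0]], turn=[0, 0, 0, 0, 0, 0, 0, 0, 0, 0], fingers=[0.3, 0.3, 0.3, 0.3, 0.3, 0.3, 0.3, 0.3, 0.3, 0.3])

```text
t: 6.35
tcp_pos: [0.4264, -0.2923, 0.1045]
ee_rot: [[-0.132, -0.991, -0.001], [-0.991, 0.132, 0.001], [-0.0, 0.001, -1.0]]
force: [0.1, 0.4, -0.0]
finger_gap: 0.0349
grasp_force: 34.9
```

Run:
```python
from h import *
go([.41,-.33,.10],[.41,-.33,.012])
```

```text
t 6.35 tcp [ 0.4264 -0.2923  0.1045] box-local [-0.107  -0.3742] yaw rel -0.09 tilt [-0.001  0.001] F [ 0.1  0.4 -0. ] gap 0.0349 gf 34.9 j [-16.4  18.7 -23.8  -0.  -47.6   8.8]
 -> [ 0.41 -0.33  0.1 ] tool shift [0.0396 0.0112 0.0045]
 -> [ 0.41  -0.33   0.012] tool shift [ 0.     -0.0001  0.088 ]
```

Request:
play_rows(travel=[[0.02, 0.006, 0], [0.02, 0.005, 0.01], [0, 0, 0.02], [0, 0, 0.02], [0, 0, 0.02], [0, 0, 0.015], [0, 0, 0.006], [0, 0, 0], [0, 0, 0], [0, 0, 0]], turn=[0, 0, 0, 0, 0, 0, 0, 0, 0, 0], fingers=[0.3, 0.3, 0.3, 0.3, 0.3, 0.3, 0.3, 0.3, 0.3, 0.52])

```text
t: 7.35
tcp_pos: [0.4136, -0.3296, 0.0145]
ee_rot: [[-0.129, -0.992, 0.002], [-0.992, 0.129, -0.001], [0.001, -0.002, -1.0]]
force: [-0.1, 0.1, -0.2]
finger_gap: 0.0383
grasp_force: 0.0
```

Request:
play_rows(travel=[[0, 0, 0], [0, 0, 0], [0, 0, 0], [0, 0, -0.02], [0, 0, -0.04], [0, 0, -0.05], [0, 0, -0.05], [-0.01, -0.01, -0.03], [-0.04, -0.03, 0], [-0.04, -0.04, 0]], turn=[0, 0, 0, 0, 0, 0, 0, 0, 0, 0], fingers=[0.52, 0.52, 0.52, 0.52, 0.52, 0.6, 0.7, 0.75, 0.75, 0.75])

```text
t: 8.35
tcp_pos: [0.499, -0.2539, 0.2059]
ee_rot: [[-0.132, -0.991, 0.004], [-0.991, 0.132, -0.001], [-0.0, -0.004, -1.0]]
force: [0.8, -0.2, -0.6]
finger_gap: 0.0646
grasp_force: 0.0
```

Run:
```python
from h import *
go(bx(.07,-.195,.2),bx(.07,-.195,.105))
```

```text
t 8.35 tcp [ 0.499  -0.2539  0.2059] box-local [-0.0399 -0.3267] yaw rel -0.08 tilt [ 0.004 -0.001] F [ 0.8 -0.2 -0.6] gap 0.0646 gf 0.0 j [-10.4  16.3 -10.5  -0.  -62.9   2.8]
 -> [ 0.6252 -0.1377  0.2   ] tool shift [-0.1318 -0.1097  0.0063]
 -> [ 0.6252 -0.1377  0.105 ] tool shift [0.     0.0004 0.095 ]
```

Request:
play_rows(travel=[[-0.03, -0.025, 0], [-0.03, -0.025, 0], [-0.03, -0.025, 0], [-0.03, -0.025, 0.02], [-0.01, -0.007, 0.02], [0, 0, 0.02], [0, 0, 0.02], [0, 0, 0.012], [0, 0, 0.005], [0, 0, 0]], turn=[0, 0, 0, 0, 0, 0, 0, 0, 0, 0], fingers=[0.75, 0.75, 0.75, 0.75, 0.75, 0.75, 0.75, 0.75, 0.75, 0.75])

```text
t: 9.35
tcp_pos: [0.6213, -0.1396, 0.1063]
ee_rot: [[-0.13, -0.992, -0.001], [-0.992, 0.13, -0.0], [0.0, 0.001, -1.0]]
force: [-0.3, -0.1, -0.2]
finger_gap: 0.0652
grasp_force: 0.0
```

Run:
```python
from h import *
go(bx(.07,-.195,.105))
c=env.camera("side")
cv2.imwrite("pics/s2.png",cv2.resize(c["image"][128:378,205:375,::-1],(408,600),interpolation=cv2.INTER_CUBIC))
```

```text
t 9.35 tcp [ 0.6213 -0.1396  0.1063] box-local [ 0.0664 -0.1974] yaw rel 0.05 tilt [-0.001 -0.   ] F [-0.3 -0.1 -0.2] gap 0.0652 gf 0.0 j [  1.9  28.8  -6.4   0.  -54.9  -9.3]
 -> [ 0.6252 -0.1377  0.105 ] tool shift [-0.0024 -0.0036  0.0012]
```

View pics/s2.png

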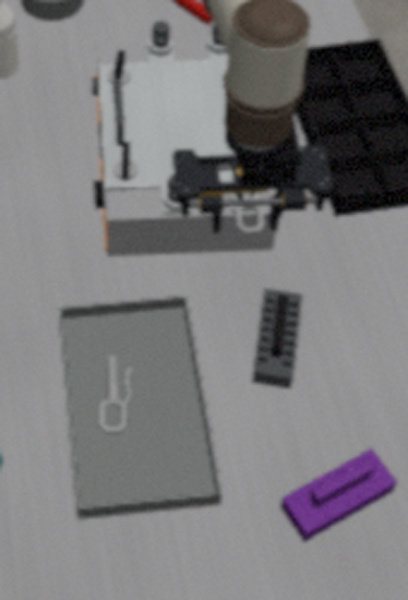

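Clip2 lies in the tray at (112,400), and the fingers straddle the rear loop at (250,215).

Request:
play_rows(travel=[[-0.002, -0.003, 0.001], [0, 0, 0], [0, 0, 0], [0, 0, 0], [0, 0, 0], [0, 0, 0], [0.005, 0, 0], [0.01, 0, 0], [0.01, 0, 0], [0.01, 0, 0]], turn=[0, 0, 0, 0, 0, 0, 0, 0, 0, 0], fingers=[0.75, 0.3, 0.3, 0.3, 0.3, 0.3, 0.3, 0.3, 0.3, 0.3])

```text
t: 10.4
tcp_pos: [0.6197, -0.1736, 0.1052]
ee_rot: [[-0.13, -0.991, -0.001], [-0.991, 0.13, 0.0], [-0.0, 0.001, -1.0]]
force: [-0.3, 0.4, -1.2]
finger_gap: 0.0348
grasp_force: 34.6
```

Request:
play_rows(travel=[[0.01, 0, 0], [0.01, 0, 0], [0.01, 0, 0], [0.01, 0, 0], [0.01, 0, 0], [0.02, 0.01, 0], [0.02, 0.02, 0], [0.02, 0.03, 0], [0.02, 0.04, 0], [0, 0.01, 0]], turn=[0, 0, 0, 0, 0, 0, 0, 0, 0, 0], fingers=[0.3, 0.3, 0.3, 0.3, 0.3, 0.3, 0.3, 0.3, 0.3, 0.3])

```text
t: 11.4
tcp_pos: [0.4899, -0.2884, 0.1054]
ee_rot: [[-0.133, -0.991, -0.003], [-0.991, 0.133, 0.001], [-0.001, 0.003, -1.0]]
force: [-0.8, -1.0, -0.7]
finger_gap: 0.0348
grasp_force: 34.6
```

Run:
```python
from h import *
go([.477,-.335,.10],[.477,-.335,.012])
```

```text
t 11.4 tcp [ 0.4899 -0.2884  0.1054] box-local [-0.0445 -0.3621] yaw rel -0.16 tilt [-0.003  0.001] F [-0.8 -1.  -0.7] gap 0.0348 gf 34.6 j [-14.2  23.1 -16.5  -0.  -50.6   6.5]
 -> [ 0.477 -0.335  0.1  ] tool shift [0.0479 0.0065 0.0054]
 -> [ 0.477 -0.335  0.012] tool shift [ 0.0001 -0.0003  0.088 ]
```

Request:
play_rows(travel=[[0.024, 0.003, 0], [0.024, 0.002, 0.01], [0, 0, 0.02], [0, 0, 0.02], [0, 0, 0.02], [0, 0, 0.015], [0, 0, 0.006], [0, 0, 0], [0, 0, 0], [0, 0, 0]], turn=[0, 0, 0, 0, 0, 0, 0, 0, 0, 0], fingers=[0.3, 0.3, 0.3, 0.3, 0.3, 0.3, 0.3, 0.3, 0.3, 0.5])

```text
t: 12.4
tcp_pos: [0.4839, -0.3344, 0.0157]
ee_rot: [[-0.129, -0.992, 0.002], [-0.992, 0.129, -0.001], [0.001, -0.002, -1.0]]
force: [0.6, -0.2, -0.3]
finger_gap: 0.0383
grasp_force: 0.0
```

Request:
play_rows(travel=[[0, 0, 0], [0, 0, 0], [0, 0, 0], [0, 0, -0.02], [0, 0, -0.04], [0, 0, -0.05], [0, 0, -0.05], [0, 0, -0.03], [-0.04, 0, 0], [-0.04, 0, 0]], turn=[0, 0, 0, 0, 0, 0, 0, 0, 0, 0], fingers=[0.5, 0.5, 0.5, 0.5, 0.5, 0.4, 0.4, 0.4, 0.4, 0.4])

```text
t: 13.4
tcp_pos: [0.4937, -0.2546, 0.206]
ee_rot: [[-0.132, -0.991, 0.003], [-0.991, 0.132, -0.0], [-0.0, -0.003, -1.0]]
force: [0.4, 0.5, -0.9]
finger_gap: 0.0349
grasp_force: 0.0
```

Run:
```python
from h import *
go(bx(-.085,-.09,.19),bx(-.085,-.09,.103))
```

```text
t 13.4 tcp [ 0.4937 -0.2546  0.206 ] box-local [-0.0451 -0.3281] yaw rel -0.11 tilt [ 0.003 -0.   ] F [ 0.4  0.5 -0.9] gap 0.0349 gf 0.0 j [-10.6  15.9 -11.   -0.  -62.8   3. ]
 -> [ 0.4852 -0.0134  0.19  ] tool shift [-0.238   0.0404  0.0159]
 -> [ 0.4852 -0.0134  0.103 ] tool shift [0.     0.0003 0.087 ]
```

Request:
play_rows(travel=[[-0.04, 0.007, 0], [-0.04, 0.007, 0], [-0.04, 0.007, 0.005], [-0.04, 0.007, 0.005], [-0.04, 0.007, 0.005], [-0.036, 0.005, 0], [0, 0, 0], [0, 0, 0], [0, 0, 0], [0, 0, 0]], turn=[0, 0, 0, 0, 0, 0, 5, 0, 0, 0], fingers=[0.45, 0.45, 0.45, 0.45, 0.45, 0.45, 0.45, 0.45, 0.45, 0.45])

```text
t: 14.4
tcp_pos: [0.4843, -0.0162, 0.1896]
ee_rot: [[-0.216, -0.976, 0.0], [-0.976, 0.216, -0.0], [0.0, -0.0, -1.0]]
force: [-0.1, 0.1, -0.4]
finger_gap: 0.0392
grasp_force: 0.0
```

Run:
```python
from h import *
go(bx(-.085,-.09,.104))
c=env.camera("side");t=env.camera("top")
a=cv2.resize(c["image"][128:348,205:345,::-1],(382,600),interpolation=cv2.INTER_CUBIC)
b=cv2.resize(t["image"][110:260,290:400,::-1],(410,560),interpolation=cv2.INTER_CUBIC)
b=cv2.copyMakeBorder(b,0,40,0,0,0);cv2.imwrite("pics/s3.png",np.hstack([a,b]))
```

```text
t 14.4 tcp [ 0.4843 -0.0162  0.1896] box-local [-0.0855 -0.0929] yaw rel -4.95 tilt [ 0. -0.] F [-0.1  0.1 -0.4] gap 0.0392 gf 0.0 j [ 17.3  10.  -21.6   0.  -58.4 -29.8]
 -> [ 0.4852 -0.0134  0.104 ] tool shift [-0.003  -0.0003  0.0856]
```

View pics/s3.png

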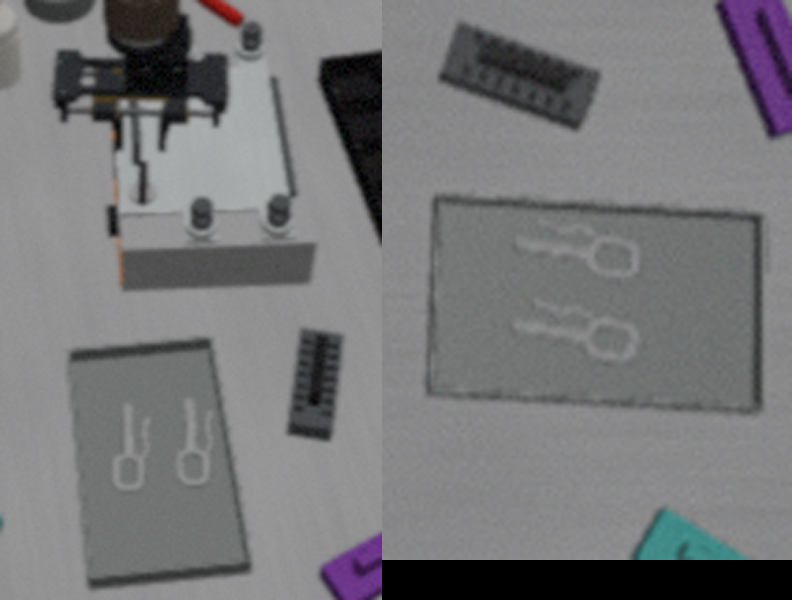

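Both clips lie flat in the tray and the right pins are bare. Now down onto the right wing.

Request:
play_rows(travel=[[-0.002, 0, 0.02], [0, 0, 0.02], [0, 0, 0.02], [0, 0, 0.016], [0, 0, 0.008], [0, 0, 0.002], [0, 0, 0], [0, 0, 0], [0, 0, 0], [0, 0, 0]], turn=[0, 0, 0, 0, 0, 0, 0, 0, 0, 0], fingers=[0.45, 0.45, 0.45, 0.45, 0.45, 0.45, 0.45, 0.0, 0.0, 0.0], newtons=35)

```text
t: 15.5
tcp_pos: [0.4852, -0.0135, 0.1042]
ee_rot: [[-0.216, -0.976, 0.001], [-0.976, 0.216, 0.0], [-0.001, -0.001, -1.0]]
force: [-0.7, 0.5, -0.3]
finger_gap: 0.0227
grasp_force: 0.0
```

Request:
play_rows(travel=[[0, 0, 0], [0, 0, 0], [0, 0, 0], [0, 0, 0], [0, 0, 0], [0, 0, 0], [0, 0, 0], [0, 0, 0], [0, 0, 0], [0, 0, 0]], turn=[0, 0, 0, 0, 4, 8, 8, 8, 8, 8], fingers=[0, 0, 0, 0, 0, 0, 0, 0, 0, 0])

```text
t: 16.5
tcp_pos: [0.4856, -0.0127, 0.1042]
ee_rot: [[-0.836, -0.548, 0.002], [-0.548, 0.836, 0.001], [-0.002, 0.0, -1.0]]
force: [-1.9, 5.3, 2.7]
finger_gap: 0.0096
grasp_force: 35.0
```

Run:
```python
from h import *
go();print(env.sense()["torque"])
```

```text
t 16.5 tcp [ 0.4856 -0.0127  0.1042] box-local [-0.0848 -0.0893] yaw rel -49.24 tilt [0.002 0.001] F [-1.9  5.3  2.7] gap 0.0096 gf 35.0 j [ 17.7  15.9 -28.1  -0.1 -45.8 -74.4]
[1.61614687 0.27327037 0.12165164]
```

Request:
play_rows(travel=[[0, 0, 0], [0, 0, 0], [0, 0, 0], [0, 0, 0], [0, 0, 0], [0, 0, 0], [0, 0, 0], [0, 0, 0], [0, 0, 0], [0, 0, 0]], turn=[8, 8, 8, 8, 7, 2, 2, 0, 0, 0], fingers=[0, 0, 0, 0, 0, 0, 0, 0, 0, 0])

```text
t: 17.5
tcp_pos: [0.4852, -0.011, 0.1042]
ee_rot: [[-0.987, 0.162, 0.002], [0.162, 0.987, 0.003], [-0.001, 0.004, -1.0]]
force: [-3.9, 11.7, 4.5]
finger_gap: 0.0099
grasp_force: 35.0
```

Run:
```python
from h import *
go();print(env.sense()["torque"])
```

```text
t 17.5 tcp [ 0.4852 -0.011   0.1042] box-local [-0.0853 -0.0877] yaw rel -91.81 tilt [0.002 0.003] F [-3.9 11.7  4.5] gap 0.0099 gf 35.0 j [  17.8   15.9  -28.1   -0.2  -45.9 -117. ]
[3.52284818 0.93130359 0.52213205]
```

Request:
play_rows(travel=[[0, 0, 0], [0, 0, 0], [0, 0, 0], [0, 0, -0.01], [0, 0, -0.02], [0, 0, -0.03], [0, 0, -0.03], [0, 0, 0], [0, 0, 0], [0, 0, 0]], turn=[0, 0, 0, 0, 0, -8.4, -8.4, -8.4, -8.4, -8.4], fingers=[0.45, 0.45, 0.45, 0.45, 0.45, 0.45, 0.45, 0.45, 0.45, 0.45])

```text
t: 18.5
tcp_pos: [0.4849, -0.014, 0.1946]
ee_rot: [[-0.84, -0.543, 0.001], [-0.543, 0.84, 0.0], [-0.001, -0.0, -1.0]]
force: [-0.5, 0.8, -0.5]
finger_gap: 0.0388
grasp_force: 0.0
```

Request:
play_rows(travel=[[0, 0, 0], [0, 0, 0], [0, 0, 0], [0, 0, 0], [0, 0, 0], [0, 0, 0], [0, 0, 0], [0, 0, 0], [0, 0, 0], [0, 0, 0]], turn=[-8.4, -8.4, -8.4, -8.4, 0, 0, 0, 0, 0, 0], fingers=[0.45, 0.45, 0.45, 0.45, 0.45, 0.45, 0.45, 0.45, 0.45, 0.45])

```text
t: 19.5
tcp_pos: [0.4848, -0.0137, 0.1935]
ee_rot: [[-0.405, -0.914, -0.0], [-0.914, 0.405, -0.0], [0.0, 0.0, -1.0]]
force: [1.2, 1.1, -0.2]
finger_gap: 0.0393
grasp_force: 0.0
```

Run:
```python
from h import *
go(bx(-.085,.091,.19),bx(-.085,.091,.104))
c=env.camera("top")
b=cv2.resize(c["image"][110:210,150:300,::-1],(750,500),interpolation=cv2.INTER_CUBIC)
cv2.imwrite("pics/t4.png",b)
```

```text
t 19.5 tcp [ 0.4848 -0.0137  0.1935] box-local [-0.0854 -0.0903] yaw rel -16.37 tilt [-0. -0.] F [ 1.2  1.1 -0.2] gap 0.0393 gf 0.0 j [ 17.6   9.8 -21.2   0.  -59.  -41.5]
 -> [0.5089 0.1661 0.19  ] tool shift [-0.1741  0.0507  0.0035]
 -> [0.5089 0.1661 0.104 ] tool shift [-0.    -0.     0.086]
```

View pics/t4.png

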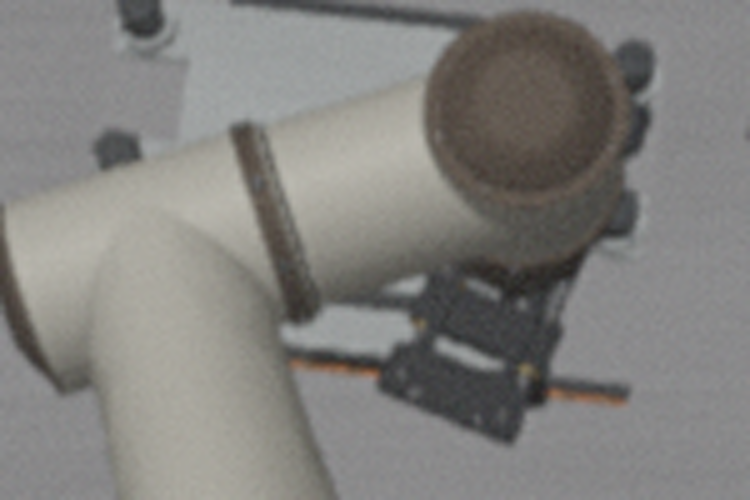

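The arm hides the right wing. On to the left wing; I'll check both together later.

Request:
play_rows(travel=[[-0.03, 0.009, 0], [-0.04, 0.012, 0], [-0.04, 0.012, 0], [-0.04, 0.012, 0], [-0.024, 0.006, 0], [0, 0, 0.01], [0, 0, 0.02], [0, 0, 0.02], [0, 0, 0.02], [0, 0, 0.01]], turn=[0, 0, 0, 0, 0, 0, 0, 0, 0, 0], fingers=[0.45, 0.45, 0.45, 0.45, 0.45, 0.45, 0.45, 0.45, 0.45, 0.45])

```text
t: 20.55
tcp_pos: [0.5072, 0.1648, 0.1115]
ee_rot: [[-0.405, -0.914, -0.003], [-0.914, 0.405, -0.002], [0.003, 0.002, -1.0]]
force: [-0.4, 0.2, 0.3]
finger_gap: 0.0391
grasp_force: 0.0
```

Run:
```python
from h import *
go(bx(-.085,.0915,.104))
```

```text
t 20.55 tcp [0.5072 0.1648 0.1115] box-local [-0.0865  0.0895] yaw rel -16.41 tilt [-0.003 -0.002] F [-0.4  0.2  0.3] gap 0.0391 gf 0.0 j [ 35.4  19.6 -21.   -0.  -49.6 -59.3]
 -> [0.509  0.1666 0.104 ] tool shift [-0.0024 -0.0009  0.0074]
```

Request:
play_rows(travel=[[-0.002, -0.001, 0.005], [0, 0, 0], [0, 0, 0], [0, 0, 0], [0, 0, 0], [0, 0, 0], [0, 0, 0], [0, 0, 0], [0, 0, 0], [0, 0, 0]], turn=[0, 0, 0, 0, 0, 0, 0, 0, 3, 7], fingers=[0.45, 0, 0, 0, 0, 0, 0, 0, 0, 0])

```text
t: 21.55
tcp_pos: [0.511, 0.1676, 0.1092]
ee_rot: [[-0.56, -0.829, 0.002], [-0.829, 0.56, 0.0], [-0.001, -0.001, -1.0]]
force: [2.8, -2.6, 1.6]
finger_gap: 0.0097
grasp_force: 35.0
```

Request:
play_rows(travel=[[0, 0, 0], [0, 0, 0], [0, 0, 0], [0, 0, 0], [0, 0, 0], [0, 0, 0], [0, 0, 0], [0, 0, 0], [0, 0, 0], [0, 0, 0]], turn=[8, 8, 8, 8, 8, 8, 8, 6, 3, 0], fingers=[0, 0, 0, 0, 0, 0, 0, 0, 0, 0])

```text
t: 22.55
tcp_pos: [0.5111, 0.1674, 0.1092]
ee_rot: [[-0.988, 0.153, 0.002], [0.153, 0.988, -0.0], [-0.002, 0.0, -1.0]]
force: [2.0, -2.4, 2.8]
finger_gap: 0.0097
grasp_force: 35.0
```

Run:
```python
from h import *
go();print(env.sense()["torque"])
```

```text
t 22.55 tcp [0.5111 0.1674 0.1092] box-local [-0.083   0.0926] yaw rel -91.28 tilt [ 0.002 -0.   ] F [ 2.  -2.4  2.8] gap 0.0097 gf 35.0 j [ 3.550e+01  2.010e+01 -2.080e+01  1.000e-01 -4.910e+01 -1.343e+02]
[-0.79413474 -1.078864    0.1304752 ]
```

Request:
play_rows(travel=[[0, 0, 0], [0, 0, 0], [0, 0, 0], [0, 0, 0], [0, 0, 0], [0, 0, 0], [0, 0, 0], [0, 0, 0], [0, 0, 0], [0, 0, 0]], turn=[2, 2, 0, 0, 0, 0, 0, 0, 0, 0], fingers=[0, 0, 0, 0, 0, 0, 0, 0, 0, 0])

```text
t: 23.55
tcp_pos: [0.511, 0.1675, 0.1092]
ee_rot: [[-0.975, 0.22, 0.002], [0.22, 0.975, -0.0], [-0.002, 0.0, -1.0]]
force: [4.0, -3.9, 3.9]
finger_gap: 0.0104
grasp_force: 35.7
```

Run:
```python
from h import *
go();print(env.sense()["torque"])
```

```text
t 23.55 tcp [0.511  0.1675 0.1092] box-local [-0.0831  0.0927] yaw rel -95.22 tilt [ 0.002 -0.   ] F [ 4.  -3.9  3.9] gap 0.0104 gf 35.7 j [ 3.550e+01  2.010e+01 -2.080e+01  1.000e-01 -4.910e+01 -1.382e+02]
[-1.10871616 -1.24823075  0.64100699]
```

Request:
play_rows(travel=[[0, 0, 0], [0, 0, 0], [0, 0, 0], [0, 0, -0.01], [0, 0, -0.02], [0, 0, -0.03], [0, 0, -0.03], [0, 0, -0.02], [0, 0, 0], [0, 0, 0]], turn=[0, 0, 0, 0, 0, -8.5, -8.5, -8.5, -8.5, -8.5], fingers=[0.45, 0.45, 0.45, 0.45, 0.45, 0.45, 0.45, 0.45, 0.45, 0.45])

```text
t: 24.55
tcp_pos: [0.5102, 0.1679, 0.2201]
ee_rot: [[-0.866, -0.5, 0.002], [-0.5, 0.866, 0.002], [-0.002, 0.001, -1.0]]
force: [0.3, 0.3, -0.7]
finger_gap: 0.0393
grasp_force: 0.0
```

Request:
play_rows(travel=[[0, 0, 0], [0, 0, 0], [0, 0, 0], [0, 0, 0], [0, 0, 0], [0, 0, 0], [0, 0, 0], [0, 0, 0], [0, 0, 0], [0, 0, 0]], turn=[-8.5, -8.5, -8.5, -8.5, -8.5, -8.5, -1.5, 0, 0, 0], fingers=[0.5, 0.5, 0.5, 0.5, 0.5, 0.5, 0.5, 0.5, 0.5, 0.5])

```text
t: 25.55
tcp_pos: [0.5102, 0.1676, 0.2186]
ee_rot: [[-0.138, -0.99, -0.0], [-0.99, 0.138, 0.0], [-0.0, 0.0, -1.0]]
force: [-0.3, -0.6, -0.3]
finger_gap: 0.0434
grasp_force: 0.0
```

Run:
```python
from h import *
go(bx(-.089,.0025,.21),bx(-.089,.0025,.127))
c=env.camera("side")
b=cv2.resize(c["image"][120:250,200:350,::-1],(690,598),interpolation=cv2.INTER_CUBIC)
cv2.imwrite("pics/s5.png",b)
```

```text
t 25.55 tcp [0.5102 0.1676 0.2186] box-local [-0.0839  0.0926] yaw rel -0.42 tilt [-0.  0.] F [-0.3 -0.6 -0.3] gap 0.0434 gf 0.0 j [ 35.5  13.7 -12.3  -0.  -64.1 -43.4]
 -> [0.4934 0.0788 0.21  ] tool shift [0.0902 0.0044 0.0086]
 -> [0.4934 0.0788 0.127 ] tool shift [ 0.    -0.     0.083]
```

View pics/s5.png

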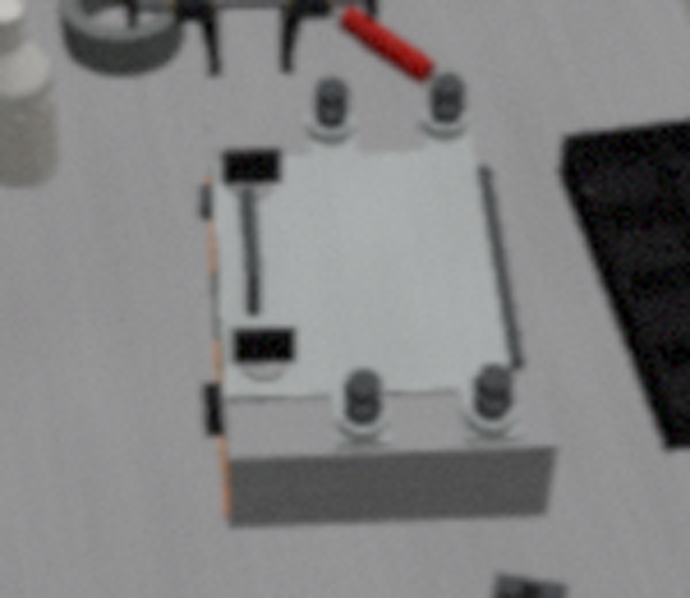

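Both wings now stand square to the hinge: left at (252,166), right at (265,345). The handle runs (247,190)–(254,312). I'll triangulate the handle and plan the arc.

Run:
```python
from h import *
t=env.camera("top");s=env.camera("side")
def tri(a,b):
    o1,d1=ray(t,*a);o2,d2=ray(s,*b);A=np.stack([d1,-d2],1);k=np.linalg.lstsq(A,o2-o1,rcond=None)[0]
    p,q=o1+k[0]*d1,o2+k[1]*d2;return (p+q)/2,np.linalg.norm(p-q)
S=lambda x,y:(200+x*150/690,120+y*130/598)
T=lambda x,y:(160+x/4,95+y/4)
for a,b in[((243,297),(250,252)),((187,290),(247,190)),((299,301),(254,312))]:
    p,e=tri(T(*a),S(*b));print(np.round(p,4),e,"loc",BR.T@(p[:2]-BT))
# arc: handle about hinge (local x=.096,z=.093), radius vec (-.185,.049)
for hx,hz in[(.096,.093)]:
  pr=None
  for a in range(0,95,6):
    th=np.radians(a);v=np.array([-.185,.049]);c,s_=np.cos(th),np.sin(th)
    x=hx+v[0]*c+v[1]*s_;z=hz-v[0]*s_+v[1]*c
    if pr is not None:print(a,round(x,4),round(z,4),"d tool y,z",round(-(x-pr[0]),4),round(-(z-pr[1]),4))
    pr=(x,z)
```

```text
[0.4957 0.0781 0.1123] 0.0033061226672477986 loc [-0.08662869  0.00204762]
[0.4985 0.1175 0.1364] 0.0008510352264210995 loc [-0.08894278  0.04151833]
[0.4936 0.037  0.0928] 0.008193792669793303 loc [-0.08332861 -0.03891354]
6 -0.0829 0.1611 d tool y,z -0.0061 -0.0191
12 -0.0748 0.1794 d tool y,z -0.0081 -0.0183
18 -0.0648 0.1968 d tool y,z -0.01 -0.0174
24 -0.0531 0.213 d tool y,z -0.0117 -0.0162
30 -0.0397 0.2279 d tool y,z -0.0134 -0.0149
36 -0.0249 0.2414 d tool y,z -0.0148 -0.0134
42 -0.0087 0.2532 d tool y,z -0.0162 -0.0118
48 0.0086 0.2633 d tool y,z -0.0173 -0.0101
54 0.0269 0.2715 d tool y,z -0.0183 -0.0082
60 0.0459 0.2777 d tool y,z -0.019 -0.0062
66 0.0655 0.2819 d tool y,z -0.0196 -0.0042
72 0.0854 0.2841 d tool y,z -0.0199 -0.0022
78 0.1055 0.2841 d tool y,z -0.02 -0.0001
84 0.1254 0.2821 d tool y,z -0.0199 0.002
90 0.145 0.278 d tool y,z -0.0196 0.0041
```

Request:
play_rows(travel=[[0.025, 0.001, 0], [0.03, 0.001, 0], [0.025, 0.002, 0], [0.01, 0, 0.015], [0, 0, 0.02], [0, 0, 0.02], [0, 0, 0.02], [0, 0, 0.014], [0, 0, 0.004], [0, 0, 0]], turn=[0, 0, 0, 0, 0, 0, 0, 0, 0, 0], fingers=[0.6, 0.6, 0.6, 0.6, 0.6, 0.6, 0.6, 0.6, 0.6, 0.6])

```text
t: 26.7
tcp_pos: [0.4939, 0.0788, 0.1253]
ee_rot: [[-0.137, -0.991, -0.001], [-0.991, 0.137, -0.001], [0.001, 0.001, -1.0]]
force: [0.5, -0.5, 0.4]
finger_gap: 0.0516
grasp_force: 0.0
```

Request:
play_rows(travel=[[0, 0, 0], [0, 0, 0], [0, 0, 0], [0, 0, 0], [0, 0, 0], [0, 0, 0], [0, 0, 0], [0, 0, 0], [0, 0, 0], [0, 0, 0]], turn=[0, 0, 0, 0, 0, 0, 0, 0, 0, 0], fingers=[0, 0, 0, 0, 0, 0, 0, 0, 0, 0], newtons=25)

```text
t: 27.7
tcp_pos: [0.4944, 0.0789, 0.1257]
ee_rot: [[-0.136, -0.991, 0.001], [-0.991, 0.136, 0.0], [-0.0, -0.001, -1.0]]
force: [2.0, -1.5, 0.1]
finger_gap: 0.0111
grasp_force: 25.0
```

Run:
```python
from h import *
go()
```

```text
t 27.7 tcp [0.4944 0.0789 0.1257] box-local [-0.088   0.0027] yaw rel -0.33 tilt [0.001 0.   ] F [ 2.  -1.5  0.1] gap 0.0111 gf 25.0 j [ 27.7  15.6 -24.6   0.  -49.7 -35.6]
```

Request:
play_rows(travel=[[0, -0.003, -0.0095], [0, -0.003, -0.0095], [0, -0.004, -0.009], [0, -0.004, -0.009], [0, -0.005, -0.0087], [0, -0.005, -0.0087], [0, -0.006, -0.008], [0, -0.006, -0.008], [0, -0.0065, -0.0075], [0, -0.007, -0.0075]], turn=[0, 0, 0, 0, 0, 0, 0, 0, 0, 0], fingers=[0, 0, 0, 0, 0, 0, 0, 0, 0, 0])

```text
t: 28.7
tcp_pos: [0.537, 0.0731, 0.2113]
ee_rot: [[-0.137, -0.99, -0.014], [-0.991, 0.137, 0.001], [0.001, 0.014, -1.0]]
force: [-16.0, 11.9, 5.6]
finger_gap: 0.0112
grasp_force: 25.0
```

Run:
```python
from h import *
go()
```

```text
t 28.7 tcp [0.537  0.0731 0.2113] box-local [-0.045   0.0025] yaw rel -0.37 tilt [-0.014  0.001] F [-16.   11.9   5.6] gap 0.0112 gf 25.0 j [ 24.7  14.9 -11.6  -0.4 -64.3 -32.4]
```

Request:
play_rows(travel=[[0, 0, 0], [0, 0, 0], [0, 0, 0], [0, 0, 0], [0, 0, 0], [0, 0, 0], [0, 0, 0], [0, 0, 0], [0, 0, 0], [0, 0, 0]], turn=[0, 0, 0, 0, 0, 0, 0, 0, 0, 0], fingers=[0, 0, 0, 0, 0, 0, 0, 0, 0, 0])

```text
t: 29.7
tcp_pos: [0.5385, 0.073, 0.213]
ee_rot: [[-0.136, -0.991, -0.009], [-0.991, 0.136, 0.001], [0.0, 0.009, -1.0]]
force: [-14.7, 9.2, 7.7]
finger_gap: 0.0112
grasp_force: 25.0
```

Run:
```python
from h import *
go()
c=env.camera("side")
b=cv2.resize(c["image"][60:250,190:370,::-1],(568,600),interpolation=cv2.INTER_CUBIC)
cv2.imwrite("pics/s6.png",b)
```

```text
t 29.7 tcp [0.5385 0.073  0.213 ] box-local [-0.0435  0.0026] yaw rel -0.33 tilt [-0.009  0.001] F [-14.7   9.2   7.7] gap 0.0112 gf 25.0 j [ 24.7  14.8 -11.5  -0.3 -64.2 -32.4]
```

View pics/s6.png

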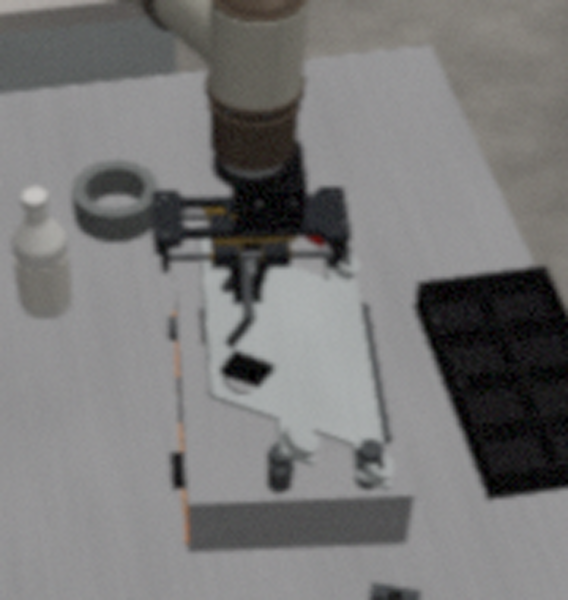

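The panel is coming up with the handle in the pinch at (247,290). I'll continue along a corrected arc.

Request:
play_rows(travel=[[0, -0.007, -0.009], [0, -0.007, -0.009], [0, -0.0105, -0.008], [0, -0.011, -0.008], [0, -0.011, -0.006], [0, -0.011, -0.006], [0, -0.0115, -0.0044], [0, -0.0118, -0.0044], [0, -0.012, -0.003], [0, -0.012, -0.0027]], turn=[0, 0, 0, 0, 0, 0, 0, 0, 0, 0], fingers=[0, 0, 0, 0, 0, 0, 0, 0, 0, 0])

```text
t: 30.75
tcp_pos: [0.6454, 0.0587, 0.2757]
ee_rot: [[-0.135, -0.991, -0.001], [-0.991, 0.135, 0.001], [-0.001, 0.001, -1.0]]
force: [-6.8, 6.5, 5.9]
finger_gap: 0.0114
grasp_force: 25.0
```

Run:
```python
from h import *
go()
```

```text
t 30.75 tcp [0.6454 0.0587 0.2757] box-local [0.0644 0.0024] yaw rel -0.26 tilt [-0.001  0.001] F [-6.8  6.5  5.9] gap 0.0114 gf 25.0 j [ 19.4  22.7   9.1  -0.1 -76.4 -27.2]
```

Request:
play_rows(travel=[[0, -0.0122, -0.0015], [0, -0.0123, -0.001], [0, -0.0124, 0], [0, -0.0124, 0.0008], [0, -0.0123, 0.0015], [0, -0.0123, 0.0025], [0, -0.005, 0.0012], [0, 0, 0], [0, 0, 0], [0, 0, 0]], turn=[0, 0, 0, 0, 0, 0, 0, 0, 0, 0], fingers=[0, 0, 0, 0, 0, 0, 0, 0, 0, 0])

```text
t: 31.75
tcp_pos: [0.7259, 0.047, 0.2715]
ee_rot: [[-0.136, -0.991, 0.006], [-0.991, 0.136, -0.0], [-0.001, -0.006, -1.0]]
force: [0.9, 3.3, 5.2]
finger_gap: 0.0107
grasp_force: 25.0
```

Run:
```python
from h import *
go()
c=env.camera("side")
print(np.round([proj(c,bx(.097,y,z)) for y in(-.12,.12) for z in(.096,.298)],1).tolist())
b=cv2.resize(c["image"][60:250,190:370,::-1],(568,600),interpolation=cv2.INTER_CUBIC)
cv2.imwrite("pics/s7.png",b)
```

```text
t 31.75 tcp [0.7259 0.047  0.2715] box-local [0.1457 0.0013] yaw rel -0.31 tilt [ 0.006 -0.   ] F [0.9 3.3 5.2] gap 0.0107 gf 25.0 j [ 16.4  31.1  21.9   0.1 -80.6 -24.3]
[[313.1, 203.5], [319.3, 159.4], [304.6, 151.9], [309.3, 107.3]]
```

View pics/s7.png

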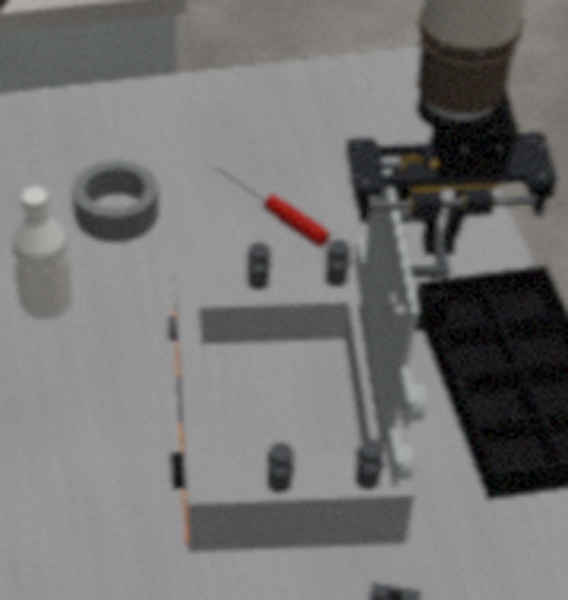

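The panel stands upright: its top edge at (405,310) and base at (390,455) match the predicted upright corners. Now release, lift and find the cassette again.

Request:
play_rows(travel=[[0, 0, 0], [0, 0, 0], [0, 0, 0], [0, 0, 0], [0, 0, -0.01], [0, 0, -0.015], [0, 0, -0.02], [0, 0, -0.02], [0, 0, -0.02], [0, 0, -0.005]], turn=[0, 0, 0, 0, 0, 0, 0, 0, 0, 0], fingers=[0.33, 0.33, 0.33, 0.33, 0.33, 0.33, 0.33, 0.33, 0.33, 0.33])

```text
t: 32.8
tcp_pos: [0.7258, 0.0468, 0.3617]
ee_rot: [[-0.137, -0.991, 0.006], [-0.991, 0.137, 0.0], [-0.001, -0.006, -1.0]]
force: [-1.0, -0.7, 0.5]
finger_gap: 0.0291
grasp_force: 0.0
```

```bash
cat > cas.py <<'E'
from h import *
c=env.camera("top");g=cv2.cvtColor(c["image"],cv2.COLOR_RGB2HSV)
m=((g[:,:,2]<85)&(g[:,:,1]<70)).astype(np.uint8)
roi=np.zeros_like(m);roi[85:215,300:440]=1;m=cv2.morphologyEx(m*roi,cv2.MORPH_CLOSE,np.ones((3,3)))
for k in cv2.findContours(m,cv2.RETR_EXTERNAL,cv2.CHAIN_APPROX_NONE)[0]:
    if cv2.contourArea(k)<150:continue
    r=cv2.minAreaRect(k);P=np.array([onz(c,*p,.024)[:2] for p in cv2.boxPoints(r)])
    e=[P[1]-P[0],P[2]-P[1]];L=max(e,key=np.linalg.norm);a=np.degrees(np.arctan2(L[1],L[0]))
    print("ctr",np.round(P.mean(0),4),"sizes",[round(np.linalg.norm(x),3) for x in e],"long-axis rel box y",round((a-BOXYAW-90+90)%180-90,1),"px",np.round(r[0],1))
E
python3 cas.py
python3 - <<'E'
from h import *
go([.637,-.257,.30])
E
```

```text
ctr [ 0.6188 -0.2369] sizes [np.float64(0.054), np.float64(0.127)] long-axis rel box y -14.5 px [320.8 136.4]
t 32.85 tcp [0.7256 0.0469 0.3609] box-local [0.1454 0.0012] yaw rel -0.36 tilt [0.005 0.001] F [-0.1  0.1  0.8] gap 0.029 gf 0.0 j [ 16.4  30.5  33.2   0.  -92.4 -24.3]
 -> [ 0.637 -0.257  0.3  ] tool shift [0.3133 0.0465 0.0603]
```

The cassette has been knocked to (0.619, -0.237), about 14.5° off the hinge line. I'll go there.

Request:
play_rows(travel=[[0.03, 0.005, 0], [0.04, 0.009, 0], [0.04, 0.009, 0], [0.04, 0.009, 0], [0.04, 0.009, 0], [0.04, 0.009, 0.02], [0.04, 0.009, 0.04], [0.026, 0.007, 0.05], [0, 0, 0.05], [0, 0, 0.03]], turn=[0, 0, 0, 0, 0, 0, 0, 0, 7, 7], fingers=[0.5, 0.5, 0.5, 0.5, 0.5, 0.5, 0.5, 0.5, 0.5, 0.5])

```text
t: 33.85
tcp_pos: [0.6189, -0.2297, 0.1738]
ee_rot: [[-0.379, -0.925, -0.007], [-0.925, 0.379, 0.002], [0.0, 0.008, -1.0]]
force: [-0.1, 0.1, -0.6]
finger_gap: 0.0434
grasp_force: 0.0
```

Run:
```python
from h import *
go([.619,-.237,.10],[.619,-.237,.031])
c=env.camera("side")
# rib in side view: darkest blob near cassette
print(proj(c,[.619,-.237,.056]),proj(c,[.619,-.237,0.028]))
u,v=proj(c,[.619,-.237,.04]).astype(int)
b=cv2.resize(c["image"][v-60:v+60,u-70:u+70,::-1],(700,600),interpolation=cv2.INTER_CUBIC)
cv2.imwrite("pics/s8.png",b);print(u,v)
```

```text
t 33.85 tcp [ 0.6189 -0.2297  0.1738] box-local [ 0.0758 -0.287 ] yaw rel -14.79 tilt [-0.007  0.002] F [-0.1  0.1 -0.6] gap 0.0434 gf 0.0 j [ -6.4  27.6   2.3  -0.1 -65.1 -15.9]
 -> [ 0.619 -0.237  0.1  ] tool shift [ 0.0067 -0.0034  0.0737]
 -> [ 0.619 -0.237  0.031] tool shift [-0.     -0.0005  0.069 ]
[312.65208257 255.68341349] [311.84823102 260.7076391 ]
312 258
```

View pics/s8.png

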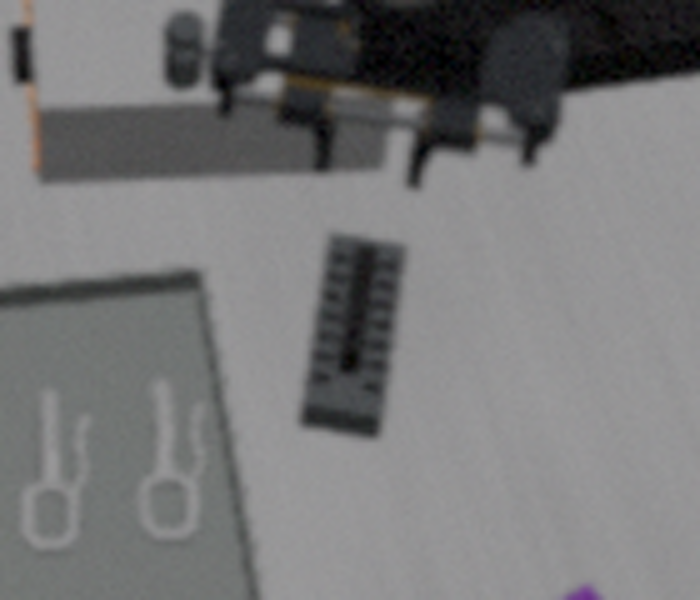

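Side view: the rib spans (365,245)–(350,372), so the cassette centre is about (0.620, -0.240). The fingers are above it, and both clips are still in the tray.

Request:
play_rows(travel=[[0.009, -0.004, 0.01], [0, 0, 0.02], [0, 0, 0.03], [0, 0, 0.03], [0, 0, 0.02], [0, 0, 0.01], [0, 0, 0.005], [0, 0, 0], [0, 0, 0], [0, 0, 0]], turn=[0, 0, 0, 0, 0, 0, 0, 0, 0, 0], fingers=[0.5, 0.5, 0.5, 0.5, 0.5, 0.5, 0.5, 0.5, 0.5, 0.5])

```text
t: 34.9
tcp_pos: [0.6236, -0.2393, 0.0555]
ee_rot: [[-0.372, -0.928, 0.003], [-0.928, 0.372, -0.001], [-0.0, -0.003, -1.0]]
force: [0.3, 0.3, 0.3]
finger_gap: 0.0434
grasp_force: 0.0
```

Run:
```python
from h import *
go([.62,-.24,.032])
```

```text
t 34.9 tcp [ 0.6236 -0.2393  0.0555] box-local [ 0.0817 -0.2959] yaw rel -14.31 tilt [ 0.003 -0.001] F [0.3 0.3 0.3] gap 0.0434 gf 0.0 j [ -7.1  34.4  -4.5   0.  -51.  -14.7]
 -> [ 0.62  -0.24   0.032] tool shift [0.002  0.0031 0.0235]
```

Request:
play_rows(travel=[[0.002, 0.003, 0.01], [0, 0, 0.008], [0, 0, 0.005], [0, 0, 0], [0, 0, 0], [0, 0, 0], [0, 0, 0], [0, 0, 0], [0, 0, 0], [0, 0, 0]], turn=[0, 0, 0, 0, 0, 0, 0, 0, 0, 0], fingers=[0.5, 0.5, 0.5, 0.5, 0, 0, 0, 0, 0, 0], newtons=45)

```text
t: 35.9
tcp_pos: [0.6197, -0.24, 0.0312]
ee_rot: [[-0.372, -0.928, 0.001], [-0.928, 0.372, -0.0], [-0.0, -0.001, -1.0]]
force: [1.1, -0.5, 0.3]
finger_gap: 0.0134
grasp_force: 45.0
```

Run:
```python
from h import *
go()
```

```text
t 35.9 tcp [ 0.6197 -0.24    0.0312] box-local [ 0.0779 -0.2971] yaw rel -14.34 tilt [ 0.001 -0.   ] F [ 1.1 -0.5  0.3] gap 0.0134 gf 45.0 j [ -7.3  35.8  -6.    0.  -48.1 -14.6]
```

Request:
play_rows(travel=[[0, 0, -0.005], [0, 0, -0.015], [0, 0, -0.02], [0, 0, -0.025], [0, 0, -0.025], [0, 0, -0.025], [0, 0, -0.025], [0, 0, -0.02], [0, 0, -0.015], [0, 0, -0.005]], turn=[0, 0, 0, 0, 0, 0, 0, 0, -7, -7.3], fingers=[0, 0, 0, 0, 0, 0, 0, 0, 0, 0])

```text
t: 36.9
tcp_pos: [0.6194, -0.24, 0.2142]
ee_rot: [[-0.126, -0.992, 0.003], [-0.992, 0.126, -0.001], [0.0, -0.004, -1.0]]
force: [-0.3, -0.1, -3.1]
finger_gap: 0.0139
grasp_force: 45.0
```

Run:
```python
from h import *
go(bx(-.02,-.295,.21),bx(-.02,.0025,.21))
```

```text
t 36.9 tcp [ 0.6194 -0.24    0.2142] box-local [ 0.0776 -0.2972] yaw rel 0.25 tilt [ 0.003 -0.001] F [-0.3 -0.1 -3.1] gap 0.0139 gf 45.0 j [ -7.3  26.1   5.6   0.  -69.4  -0. ]
 -> [ 0.5229 -0.2251  0.21  ] tool shift [-0.0026  0.0976  0.0039]
 -> [0.5618 0.0698 0.21  ] tool shift [-2.975e-01 -1.300e-03 -1.000e-04]
```

Request:
play_rows(travel=[[0, 0.02, 0], [0, 0.03, 0], [0, 0.03, 0], [0, 0.0175, 0], [-0.02, 0, 0], [-0.03, 0, 0], [-0.035, 0, 0], [-0.035, 0, 0], [-0.035, 0, 0], [-0.035, 0, 0]], turn=[0, 0, 0, 0, 0, 0, 0, 0, 0, 0], fingers=[0, 0, 0, 0, 0, 0, 0, 0, 0, 0])

```text
t: 37.9
tcp_pos: [0.5467, -0.0374, 0.2118]
ee_rot: [[-0.132, -0.991, -0.0], [-0.991, 0.132, 0.0], [-0.0, 0.0, -1.0]]
force: [0.2, 0.6, -3.6]
finger_gap: 0.0137
grasp_force: 45.0
```

Request:
play_rows(travel=[[-0.035, 0, 0], [-0.035, 0, 0], [-0.025, -0.001, 0], [-0.012, 0, 0], [-0.003, 0, 0], [0, 0, 0.005], [0, 0, 0.01], [0, 0, 0.015], [0, 0, 0.015], [0, 0, 0.01]], turn=[0, 0, 0, 0, 0, 0, 0, 0, 0, 0], fingers=[0, 0, 0, 0, 0, 0, 0, 0, 0, 0])

```text
t: 38.9
tcp_pos: [0.5617, 0.0687, 0.1541]
ee_rot: [[-0.133, -0.991, -0.003], [-0.991, 0.133, -0.001], [0.001, 0.003, -1.0]]
force: [-0.0, -0.4, -4.3]
finger_gap: 0.0136
grasp_force: 45.0
```

Run:
```python
from h import *
go(bx(-.02,.0025,.064))
c=env.camera("side")
b=cv2.resize(c["image"][60:250,190:370,::-1],(568,600),interpolation=cv2.INTER_CUBIC)
cv2.imwrite("pics/s9.png",b)
```

```text
t 38.9 tcp [0.5617 0.0687 0.1541] box-local [-0.0199  0.0014] yaw rel -0.16 tilt [-0.003 -0.001] F [-0.  -0.4 -4.3] gap 0.0136 gf 45.0 j [ 23.4  19.8 -13.5  -0.  -56.9 -31. ]
 -> [0.5618 0.0698 0.064 ] tool shift [-0.0012 -0.0002  0.0901]
```

View pics/s9.png

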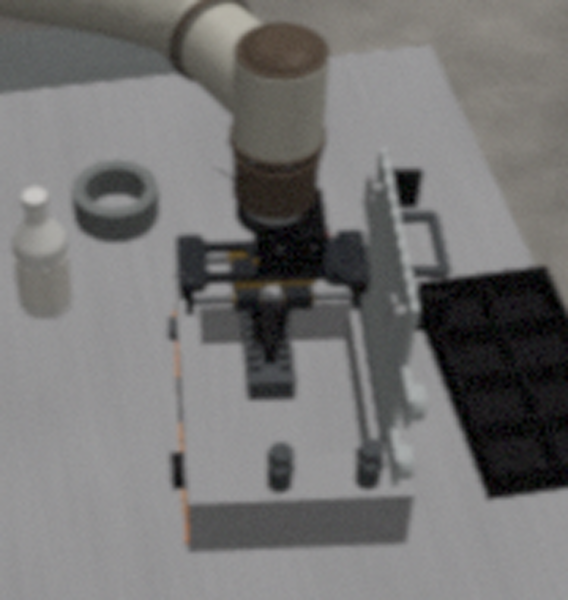

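The cassette hangs level over the bay, parallel to the hinge. I'll ease it forward slightly for clearance from the panel, then lower it.

Request:
play_rows(travel=[[0, 0.004, 0], [0, 0.004, 0.01], [0, 0, 0.015], [0, 0, 0.015], [0, 0, 0.015], [0, 0, 0.012], [0, 0, 0.008], [0, 0, 0.005], [0, 0, 0], [0, 0, 0]], turn=[0, 0, 0, 0, 0, 0, 0, 0, 0, 0], fingers=[0, 0, 0, 0, 0, 0, 0, 0, 0, 0])

```text
t: 39.95
tcp_pos: [0.5554, 0.0714, 0.0765]
ee_rot: [[-0.131, -0.991, 0.001], [-0.991, 0.131, 0.0], [-0.0, -0.001, -1.0]]
force: [-0.0, -0.3, -2.8]
finger_gap: 0.0134
grasp_force: 45.0
```

Run:
```python
from h import *
go(bx(-.028,.0025,.062))
```

```text
t 39.95 tcp [0.5554 0.0714 0.0765] box-local [-0.0265  0.0032] yaw rel -0.03 tilt [0.001 0.   ] F [-0.  -0.3 -2.8] gap 0.0134 gf 45.0 j [ 23.9  24.3 -19.6   0.  -46.  -31.5]
 -> [0.5538 0.0709 0.062 ] tool shift [0.0007 0.0015 0.0145]
```

Request:
play_rows(travel=[[0, 0, 0.005], [0, 0, 0.004], [0, 0, 0.003], [0, 0, 0.002], [0, 0, 0.001], [0, 0, 0], [0, 0, 0], [0, 0, 0], [0, 0, 0], [0, 0, 0]], turn=[0, 0, 0, 0, 0, 0, 0, 0, 0, 0], fingers=[0, 0, 0, 0, 0, 0, 0, 0, 0, 0])

```text
t: 40.95
tcp_pos: [0.555, 0.0713, 0.0612]
ee_rot: [[-0.131, -0.991, 0.0], [-0.991, 0.131, 0.0], [-0.0, -0.0, -1.0]]
force: [-0.5, -0.3, -1.4]
finger_gap: 0.0136
grasp_force: 45.0
```

Run:
```python
from h import *
go()
```

```text
t 40.95 tcp [0.555  0.0713 0.0612] box-local [-0.0269  0.003 ] yaw rel -0.04 tilt [0. 0.] F [-0.5 -0.3 -1.4] gap 0.0136 gf 45.0 j [ 23.9  25.5 -20.5   0.  -44.1 -31.5]
```

The cassette is touching the bay floor (TCP 0.061, load partly taken up). Release and rise straight up.

Request:
play_rows(travel=[[0, 0, 0.001], [0, 0, 0], [0, 0, 0], [0, 0, 0], [0, 0, 0], [0, 0, -0.005], [0, 0, -0.02], [0, 0, -0.03], [0, 0, -0.03], [0, 0, -0.03]], turn=[0, 0, 0, 0, 0, 0, 0, 0, 0, 0], fingers=[0, 0, 0.35, 0.35, 0.35, 0.35, 0.35, 0.35, 0.35, 0.35])

```text
t: 41.95
tcp_pos: [0.555, 0.0712, 0.1765]
ee_rot: [[-0.131, -0.991, 0.0], [-0.991, 0.131, 0.0], [-0.0, -0.0, -1.0]]
force: [0.0, 1.1, 0.2]
finger_gap: 0.0301
grasp_force: 0.0
```

Request:
play_rows(travel=[[0, 0, -0.03], [0, 0, -0.03], [0, 0.02, -0.03], [0, 0.03, -0.02], [0, 0.03, 0], [0, 0.03, 0], [0, 0.03, 0], [0, 0.02, 0], [0, 0, 0], [0, 0, 0]], turn=[0, 0, 0, 0, 0, 0, 0, 0, 0, 0], fingers=[0.35, 0.35, 0.35, 0.35, 0.35, 0.35, 0.35, 0.35, 0.35, 0.35])

```text
t: 42.95
tcp_pos: [0.3966, 0.0925, 0.2857]
ee_rot: [[-0.131, -0.991, 0.002], [-0.991, 0.131, 0.001], [-0.001, -0.002, -1.0]]
force: [0.7, 0.2, -0.1]
finger_gap: 0.0309
grasp_force: 0.0
```

Run:
```python
from h import *
go()
c=env.camera("side")
print([np.round(((proj(c,bx(.097,y,z))-[190,60])*3.157)).tolist() for y in(-.12,.12) for z in(.096,.298)])
b=cv2.resize(c["image"][60:290,190:370,::-1],(470,600),interpolation=cv2.INTER_CUBIC)
cv2.imwrite("pics/s10.png",b)
```

```text
t 42.95 tcp [0.3966 0.0925 0.2857] box-local [-0.1868  0.0034] yaw rel 0.0 tilt [0.002 0.001] F [ 0.7  0.2 -0.1] gap 0.0309 gf 0.0 j [ 36.2  -2.7 -21.    0.  -71.5 -43.8]
[[389.0, 453.0], [408.0, 314.0], [362.0, 290.0], [377.0, 149.0]]
```

View pics/s10.png

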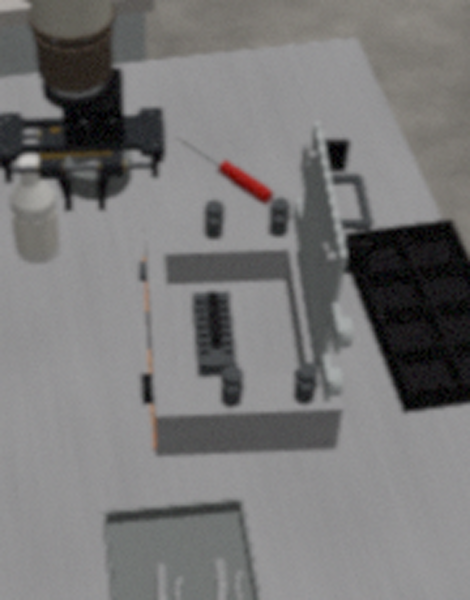

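The cassette lies flat in the bay at (213,333), rib up and parallel to the hinge. The panel stands upright with its top at (320,125)–(345,250), the clips are in the tray, and the arm is clear. Handing in.

```bash
python3 -c "
from bench import env
print(env.close_job())"
```

```text
the job is handed in; nothing more can be done
None
```

I handed the job in at about 43 s of the 210 s: both fitted clips are in the tray, both fasteners unlocked, the panel upright and the cassette flat, rib up in the bay; the hand-in returned no verdict.

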